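# Shift the shoe finisher into third

### The job

The gear lever of the bench shoe finisher has been left somewhere in the left leg of its H-shaped gate. Nudge it with the outside of your fingertips, never taking the lever or its ball between the fingers: to neutral, across to the right along the crossbar, then forward, away from you, fully home into the third slot. Leave the other things on the bench where they are, and take your hand off.

Things in the scene. Friction and masses are not known exactly. Their poses are not given: they have to be found in the camera images.
- finisher: Bench shoe-finishing machine, fixed: a grey gearbox 165 x 155 mm, 108 mm high, at the operator's side; behind it a motor whose spindle (125 mm high, 205 mm beyond the gate) carries a bristle wheel on the left and a scouring drum on the right, hoods up to 225 mm high. Origin: on the bench straight below the gate's centre; x forward (away from the operator), y left, z up.
- gate_centre (a point): Centre of the H-shaped gate, on the upper face of the steel gate plate, 124 mm above the bench (plate 120 x 110 x 6 mm). The legs of the H run along the machine's x, 13 mm wide, 56 mm long, centred 17 mm left and right; the crossbar (neutral) is 15 mm wide, the corners of the tongues on both sides are rounded. First slot is forward left, second back left, third forward right, fourth back right.
- slot3_end (a point): Forward end of the third slot (the forward half of the right leg), on the upper face of the gate plate.
- knob (a point): Centre of the black ball, 42 mm in diameter, on top of the gear lever, 202 to 215 mm above the bench. About 5 N on the ball moves the lever; it stays where it is left and is stopped only by the edges of the gate. No part of the machine within 80 mm of the ball's path, seen from above, is higher than 130 mm.
- pivot (a point): The lever's pivot, inside the gearbox, 50 mm above the bench, straight below the gate's centre. The ball's centre is 165 mm from it: in the machine's axes, at 165 mm x (sin f, -sin s cos f, cos s cos f) from the pivot, where s is the selector angle and f the lever angle.
- stem_mid (a point): Point on the axis of the lever's straight steel rod (10 mm diameter), 50 mm below the centre of the ball, about 40 mm above the gate plate.
- selector (a joint): Sideways angle of the lever, rad: 0 in the middle, positive to the right. About -0.24 in the left leg, +0.24 in the right leg; the play in the legs is about 0.02 either way.
- lever (a joint): Fore-and-aft angle of the lever, rad: 0 in neutral (on the crossbar), positive forward, away from the operator; between about -0.03 and +0.03 it passes freely along the crossbar. Fully home at the forward stop of the third or first slot it is about +0.31, at the back stops about -0.31.
- polish_tin: Low round shoe-polish tin, 75 mm across, 29 mm high, loose on the bench to the right of the gearbox. Origin: centre of its underside.
- dressing_bottle: Small amber bottle of edge dressing, 48 mm across, 125 mm high, standing loose to the left of the gearbox. Origin: centre of its underside.
- shoe_brush: Wooden-backed shoe brush, 160 x 50 x 44 mm, lying loose on its bristles on the operator's side, left. Origin: centre of its underside, x along its length.
- hammer: Cobbler's hammer, 260 mm long, lying loose on the operator's side, right. Origin: at bench level near the middle of its length, x along the handle towards the head.

How it is judged:
By the outcome, as a careful person would: the job done as asked, in the order asked, and still so for the second after the job is handed in, with the robot touching nothing.
It also fails if it takes over 58 s, if anything falls off the work surface, if the arm or the gripper's body presses on something with over 40 N, if the wrist force passes 120 N, or if a joint passes its speed limit or range.

### The arm

A 6-joint arm with a two-finger parallel gripper is mounted at the origin on the work surface. World frame = base frame: x ahead of the robot, y to its left, z up, the work surface at z = 0. Lengths are in m, angles in rad, forces in N, time in s.
With the tool pointing down it reaches from about 0.35 to 0.875 m from the base axis. Payload 4.2 kg.
Tool frame: the origin (TCP) lies at the very end of the fingers, on their centre line; the grasp point (between the pads) lies 19 mm behind it (grasp_offset is the distance from the TCP to the grasp point, in m); z points along the fingers, y is the line along which they close (so a half turn about z gives the same grasp; the last joint's range is limited). The gripper opens to 85 mm and grips with 20 to 120 N. Pads are 22 mm wide; open, the fingers measure 114 mm over their backs; the gripper's body (76 mm by 85 mm) begins 54 mm behind the grasp point. The pads swing forward as they close: fully open they stand 13 mm farther back than shut.
Start: joints at [-0.934, 0.385, 0.008, 0, -1.194, -0.259], TCP at [0.231, -0.581, 0.231] pointing down, gripper open.
Joint ranges: [-3.14, 3.14], [-1.21, 2.06], [-1.07, 1.41], [-3.16, 2.05], [-2.99, -0.16], [-3.1, 3.1]. Speed limits (rad/s): [2.79, 2.79, 3.14, 3.14, 3.14, 3.14].

### API

Orientations are given as a unit quaternion [w, x, y, z].
In Python, from workcell import * gives the robot as it stands. The module is installed in compiled form; this text tells all that it offers.
- The arm moves only by the shell command python3 -m pendant 'ROWS' [FORCE]. ROWS is JSON, a list of rows, each a list of 7 numbers: the shift along the world's x, y, z in mm, then the turn, a rotation vector about the world's x, y, z in rad, then the finger opening in mm, from 0 to 85.4. In form: [[x, y, z, rx, ry, rz, grip], ...]. A call has exactly 10 rows; each row is the pose to reach, as a shift and turn from the pose commanded when the call began; what a row does not reach only later rows make up. A row lasts 1/10 s, in which the tool goes at most 50 mm and 8.59 degrees, less where a joint would pass 70% of its speed; a pose out of reach is approached as far as the arm can. A call with a gripper value outside its range is refused whole. The fingers move at their own pace and stop on an object; FORCE is the grip in N (left out, the last holds). Time passes only in rows, so rows that repeat a pose let the fingers close, or fill a call up. It gives the time, the measured TCP pose, the force, the opening and the grip force at its end, in the units of the state.
- get_obs(): the state, without advancing time (a new reading comes with each control period).
- camera(name): name is "side" or "top"; returns a dict with "img" (400x640x3 uint8, red, green, blue), "depth" (400x640 float32, m along the optical axis (not along the pixel's ray), 0 where there is no reading), "intrinsics" (3x3 intrinsics, pixels), "D" ([k1, k2, p1, p2, k3] as OpenCV has them; the pictures are not rectified), "R" (3x3) and "t" (3): a world point X has camera coordinates R X + t. Camera axes: x right, y down, z forward; pixel columns grow to the right and rows downward; lengths in m; the calibration is good to about 2 mm. A picture is of the moment at which its call begins.
- close_job(): hands the job in; it is judged then, once.
The state is a dict: "clock": time; "joints": joint angles; "joint_vel": joint speeds; "joint_torque": joint torques, N m; "eef_pos": TCP position; "ee_rot": TCP orientation; "force": force on the tool from outside, world axes, zero at the start; "wrist_torque": the same for the moment, N m; "grip_width": finger opening in m; "finger_force": force on a finger pad.
Only numpy, scipy, OpenCV 4.12 (cv2) and the standard library are available. Lean on these libraries where they do the work, as an engineer would, in place of code of your own. Each camera call takes 0.05 s, during which the arm holds its last target. There are 200 camera calls.

## Working session

There is one attempt and no reset: what is moved stays moved. The work goes in short steps, Python scripts to look and compute and a shell command to move; the robot and the scene stay as the last step left them, time stands still between calls to the robot, and variables do not carry over. Pictures are saved under pics/ and viewed, at most 10 in all, crops included, and the job is handed in when it is done.

```bash
mkdir -p pics
python3 - <<'E'
from workcell import *
import cv2,numpy as np
for n in("side","top"):
    c=camera(n); np.savez(n+"0.npz",**{k:np.array(v) for k,v in c.items()})
    cv2.imwrite(f"pics/{n}0.png",c["img"][:,:,::-1]); print(n,c["R"],c["t"],c["intrinsics"],c["D"])
o=get_obs();print(o)
E
```

```text
side [[-0.96751657 -0.25225476 -0.01670991]
 [-0.17440414  0.71385023 -0.67823377]
 [ 0.18301607 -0.65328813 -0.7346562 ]] [0.50138265 0.19807382 1.02276527] [[442.19955858   0.         315.97808219]
 [  0.         442.19955858 201.42166705]
 [  0.           0.           1.        ]] [0.04163308 0.         0.         0.         0.        ]
top [[-0.03527621 -0.99937659 -0.00141905]
 [-0.96990062  0.03457801 -0.24103349]
 [ 0.2409323  -0.00712641 -0.97051576]] [0.01255503 0.54228862 0.84412559] [[406.91869774   0.         318.80596433]
 [  0.         406.91869774 198.81288032]
 [  0.           0.           1.        ]] [0.0182649 0.        0.        0.        0.       ]
{'clock': 0.1, 'joints': array([-9.34431585e-01,  3.85480101e-01,  6.72556500e-03, -4.08972612e-04,
       -1.19402299e+00, -2.58600538e-01]), 'joint_vel': array([-2.23583689e-04, -3.37034090e-03,  2.59578617e-03,  2.02893606e-03,
        6.97741194e-05,  3.25313451e-04]), 'joint_torque': array([-1.40699620e-03, -3.93319631e+01,  1.88930047e+01,  4.19798657e+00,
       -2.60395325e-03,  1.73845716e-06]), 'eef_pos': array([ 0.23033195, -0.58042738,  0.23032013]), 'ee_rot': array([-2.57276600e-04, -1.87686818e-01,  9.82228406e-01,  9.75308058e-04]), 'force': array([-0.21943265,  0.20367979,  0.16564642]), 'wrist_torque': array([ 0.06402522,  0.00450319, -0.02822531]), 'finger_force': 0.0, 'grip_width': 0.0855785359086239}
```

View pics/side0.png

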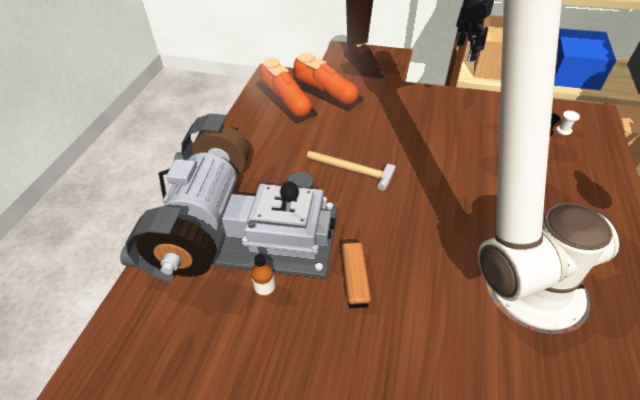

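View pics/top0.png

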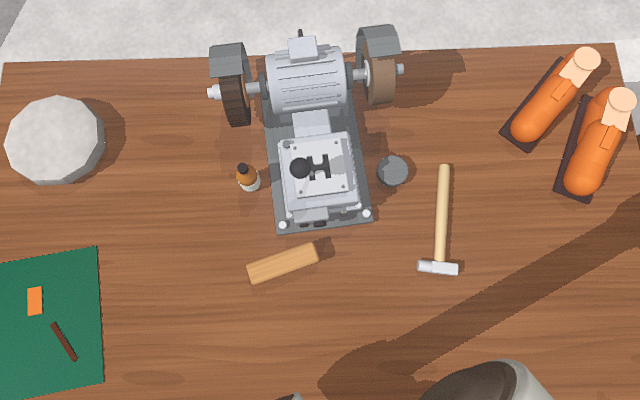

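Side shows the ball at (289,191); top shows it at (300,168), with the gate slot around (317,167). I'll measure next.

```bash
cat > h.py <<'E'
import numpy as np,cv2
from scipy.optimize import least_squares
def cloud(c):
    h,w=c["depth"].shape; u,v=np.meshgrid(np.arange(w),np.arange(h))
    p=cv2.undistortPoints(np.stack([u,v],-1).reshape(-1,1,2).astype(float),np.array(c["intrinsics"]),np.array(c["D"])).reshape(h,w,2)
    d=c["depth"][...,None]; P=np.concatenate([p*d,d],-1)
    W=(P-np.array(c["t"]))@np.array(c["R"]); W[c["depth"]==0]=np.nan
    return W
def ball(c,near,r=.06,zmin=.175):
    W=cloud(c); dark=c["img"].max(-1)<75
    m=dark&(W[...,2]>zmin)&(W[...,2]<.25)&(np.hypot(W[...,0]-near[0],W[...,1]-near[1])<r)
    p=W[m]
    f=least_squares(lambda x:np.linalg.norm(p-x,axis=1)-.021,p.mean(0)-[0,0,.01],loss="soft_l1",f_scale=.002)
    return f.x,len(p),np.sqrt(np.mean(f.fun**2))
E
python3 - <<'E'
from h import *
for n,px in(("side",(289,191)),("top",(300,168))):
    c=np.load(n+"0.npz"); W=cloud(c); b=W[px[1],px[0]]; print(n,b,ball(c,b))
    g=(c["img"].astype(int)); m=(abs(W[...,2]-.124)<.004)&(np.hypot(W[...,0]-b[0],W[...,1]-b[1])<.11)
    print(m.sum(),np.nanmedian(W[m][:,2]))
    r=cv2.minAreaRect((W[m][:,:2]*1000).astype(np.float32)); print(r)
    x0,y0=(240,100) if n=="top" else (220,150)
    cv2.imwrite(f"pics/{n}c.png",cv2.resize(c["img"][y0:y0+135,x0:x0+140,::-1],None,fx=4,fy=4,interpolation=cv2.INTER_CUBIC))
    if n=="top":
        # motor axis/gearbox edges
        m=(W[...,2]>.095)&(W[...,2]<.13)&(np.hypot(W[...,0]-b[0],W[...,1]-b[1])<.13); r=cv2.minAreaRect((W[m][:,:2]*1000).astype(np.float32)); print("gb",r)
    for q in [(247,176),(392,170),(268,275),(440,180)] if n=="top" else []: print(q,W[q[1],q[0]])
E
```

```text
side [0.56336759 0.0390385  0.22085768] (array([0.5684141 , 0.02820231, 0.20739169]), 278, np.float64(0.0011436740556825292))
1276 0.12316639991556123
((596.8482055664062, -7.547100067138672), (120.73101043701172, 112.82479858398438), 5.6969733238220215)
top [0.56278733 0.02745646 0.22749949] (array([0.57120797, 0.02931001, 0.20686306]), 72, np.float64(0.0005840596976539887))
1945 0.12281397088707219
((599.7022705078125, -7.351856231689453), (121.06339263916016, 110.15742492675781), 6.022017002105713)
gb ((583.8234252929688, 10.42181396484375), (215.4580841064453, 206.4812469482422), 39.965816497802734)
(247, 176) [0.59340078 0.14973117 0.09197717]
(392, 170) [ 0.61514858 -0.18247186  0.0311746 ]
(268, 275) [0.38003801 0.11042648 0.04417748]
(440, 180) [ 0.58994929 -0.29685052  0.01907345]
```

View pics/topc.png

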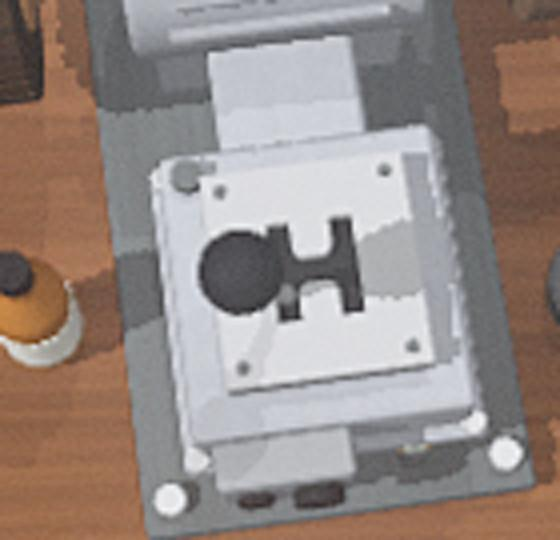

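```bash
python3 -m pendant '[[20,42,0,0,0,-0.1,0],[40,85,0,0,0,-0.2,0],[60,127,0,0,0,-0.27,0],[80,170,0,0,0,-0.27,0],[100,212,0,0,0,-0.27,0],[120,255,0,0,0,-0.27,0],[140,297,0,0,0,-0.27,0],[160,340,0,0,0,-0.27,0],[180,382,0,0,0,-0.27,0],[200,425,0,0,0,-0.27,0]]' 30
python3 -m pendant '[[20,42,0,0,0,0,0],[40,85,0,0,0,0,0],[60,127,0,0,0,0,0],[78,165,0,0,0,0,0],[83,179,0,0,0,0,0],[83,179,-15,0,0,0,0],[83,179,-34,0,0,0,0],[83,179,-34,0,0,0,0],[83,179,-34,0,0,0,0],[83,179,-34,0,0,0,0]]'
cat > st.py <<'E'
import sys
from workcell import *
from h import *
from scipy.spatial.transform import Rotation as R
o=get_obs(); C=np.array([.598,-.0075]); a=np.deg2rad(5.9); M=np.array([[np.cos(a),np.sin(a)],[-np.sin(a),np.cos(a)]])
print("clock",o["clock"],"tcp mach mm",(M@(o["eef_pos"][:2]-C)*1000).round(1),"z",o["eef_pos"][2].round(4),"F",o["force"].round(1))
q=o["ee_rot"]; print("tool y ang",np.rad2deg(np.arctan2(*R.from_quat([q[1],q[2],q[3],q[0]]).as_matrix()[[1,0],1])).round(1),"grip",o["grip_width"])
nr=M.T@(np.array([float(x) for x in sys.argv[1:3]])/1000)+C
for n in("side","top"):
    c=camera(n)
    try:
        b,k,e=ball(c,nr,.035); m=M@(b[:2]-C); f=np.arcsin(m[0]/.165); s=np.arcsin(-m[1]/.165/np.cos(f)); print(n,"ball",(m*1000).round(1),b[2].round(4),"f",f.round(3),"s",s.round(3),k,e.round(4))
    except Exception as ex: print(n,ex)
    if len(sys.argv)>3:
        x0,y0=(200,70) if n=="top" else (200,100)
        cv2.imwrite(f"pics/{n}{sys.argv[3]}.png",cv2.resize(c["img"][y0:y0+150,x0:x0+200,::-1],None,fx=4,fy=4,interpolation=cv2.INTER_CUBIC))
E
python3 st.py -24 39 a
```

```text
clock: 1.1
eef_pos: [0.4307, -0.154, 0.2313]
ee_rot: [-0.0, -0.054, 0.999, 0.0]
force: [1.2, -0.6, 0.4]
grip_width: 0.0001
finger_force: 0.0
clock: 2.1
eef_pos: [0.514, 0.0228, 0.1983]
ee_rot: [0.001, -0.054, 0.999, 0.0]
force: [0.6, 0.2, -0.8]
grip_width: 0.0001
finger_force: 0.0
clock 2.1 tcp mach mm [-80.4  38.8] z 0.1983 F [ 0.6  0.2 -0.8]
tool y ang 96.2 grip 9.487839621393023e-05
side ball [-25.7  38.8] 0.2075 f -0.156 s -0.241 280 0.0013
top Initial guess is outside of provided boundsh.py:13: RuntimeWarning: Mean of empty slice.
  f=least_squares(lambda x:np.linalg.norm(p-x,axis=1)-.021,p.mean(0)-[0,0,.01],loss="soft_l1",f_scale=.002)
  ret = um.true_divide(
```

View pics/sidea.png

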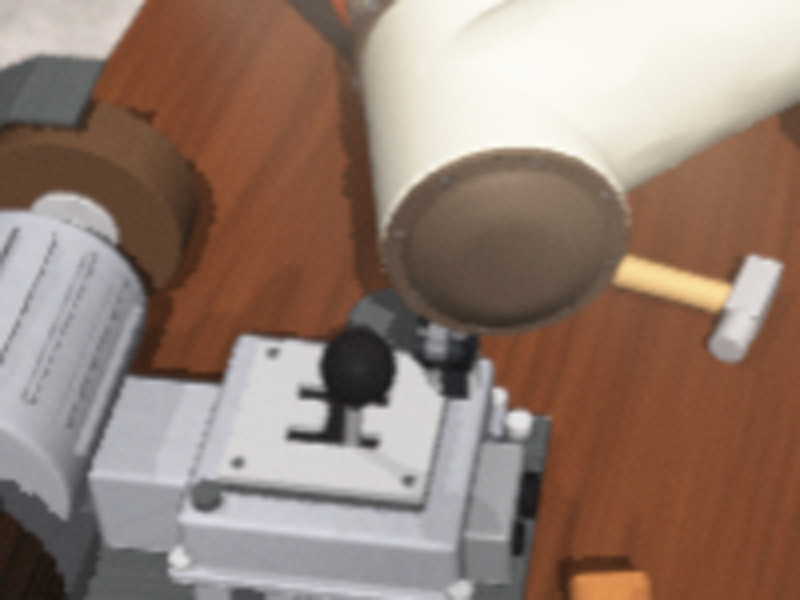

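The fingers are behind the ball on the operator's side, and the stem is in the back half of the near (left) leg. Next I push forward.

```bash
python3 -m pendant '[[8,0.8,0,0,0,0,0],[14,1.4,0,0,0,0,0],[20,2,0,0,0,0,0],[24,2.5,0,0,0,0,0],[28,2.9,0,0,0,0,0],[32,3.3,0,0,0,0,0],[36,3.7,0,0,0,0,0],[40,4.1,0,0,0,0,0],[44,4.5,0,0,0,0,0],[44,4.5,0,0,0,0,0]]'
python3 st.py -4 39 2>&1 | grep -v arn
```

```text
clock: 3.2
eef_pos: [0.5578, 0.0275, 0.1972]
ee_rot: [-0.0, -0.054, 0.999, -0.0]
force: [-4.6, -0.4, 2.6]
grip_width: -0.0002
finger_force: 1.9
  f=least_squares(lambda x:np.linalg.norm(p-x,axis=1)-.021,p.mean(0)-[0,0,.01],loss="soft_l1",f_scale=.002)
  ret = um.true_divide(
clock 3.2 tcp mach mm [-36.4  38.9] z 0.1972 F [-4.6 -0.4  2.6]
tool y ang 96.2 grip -0.0002035292212432268
side ball [-7.8 39.2] 0.2093 f -0.048 s -0.24 216 0.0035
top Initial guess is outside of provided bounds
```

```bash
python3 -m pendant '[[2,0.2,0,0,0,0,0],[4,0.4,0,0,0,0,0],[4,0.4,0,0,0,0,0],[-10,-1,0,0,0,0,0],[-26,-2.7,0,0,0,0,0],[-29,27,0,0,0,0,0],[-32,56,0,0,0,0,0],[-32,56,0,0,0,0,0],[-32,56,0,0,0,0,0],[-32,56,0,0,0,0,0]]'
python3 st.py -2 39 b 2>&1 | grep -v arn
```

```text
clock: 4.3
eef_pos: [0.5261, 0.0834, 0.1972]
ee_rot: [0.0, -0.054, 0.999, 0.0]
force: [-0.2, -0.5, 0.8]
grip_width: 0.0002
finger_force: 0.0
clock 4.3 tcp mach mm [-62.2  97.8] z 0.1972 F [-0.2 -0.5  0.8]
tool y ang 96.2 grip 0.0002278596171243982
side ball [-2.5 39.2] 0.2091 f -0.015 s -0.24 275 0.0018
top ball [ 0.2 39.9] 0.2087 f 0.001 s -0.244 311 0.001
```

View pics/sideb.png

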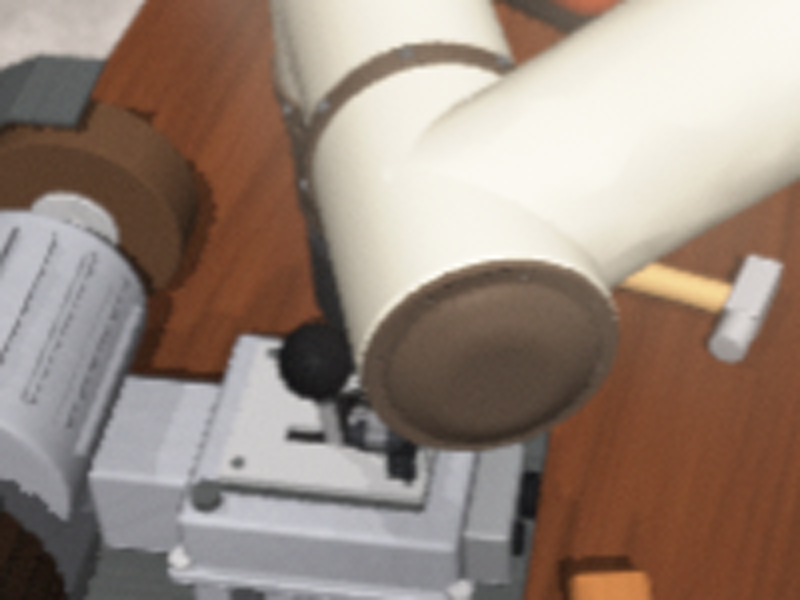

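Ball is in neutral (x about -1 mm), with the hand at its left rear. Next: go round to its left side and push right.

```bash
python3 -m pendant '[[30,3.1,0,0,0,0,0],[60.7,6.3,0,0,0,0,0],[60.7,6.3,0,0,0,0,0],[62,-5,0,0,0,0,0],[62.8,-14,0,0,0,0,0],[63.6,-21.5,0,0,0,0,0],[64.4,-29.5,0,0,0,0,0],[65.2,-37.5,0,0,0,0,0],[66,-45.5,0,0,0,0,0],[66.9,-53.5,0,0,0,0,0]]'
python3 st.py 0 5 2>&1 | grep -v arn
```

```text
clock: 5.4
eef_pos: [0.5931, 0.0306, 0.1992]
ee_rot: [0.002, -0.054, 0.999, 0.001]
force: [-0.5, 3.9, 4.1]
grip_width: -0.0002
finger_force: 2.4
clock 5.4 tcp mach mm [-0.9 38.4] z 0.1992 F [-0.5  3.9  4.1]
tool y ang 96.2 grip -0.00024878953459147517
side ball [-0.7  7.4] 0.2162 f -0.004 s -0.045 114 0.0059
top ball [0.8 5.3] 0.215 f 0.005 s -0.032 274 0.0068
```

```bash
python3 -m pendant '[[0.8,-8,0,0,0,0,0],[1.6,-16,0,0,0,0,0],[2.4,-23,0,0,0,0,0],[3,-29,0,0,0,0,0],[3.5,-34,0,0,0,0,0],[3.8,-37,0,0,0,0,0],[4.1,-39.5,0,0,0,0,0],[4.2,-41,0,0,0,0,0],[4.2,-41,0,0,0,0,0],[4.2,-41,0,0,0,0,0]]'
python3 st.py 0 -36 c 2>&1 | grep -v arn
```

```text
clock: 6.5
eef_pos: [0.5964, -0.0112, 0.1968]
ee_rot: [-0.001, -0.054, 0.999, -0.0]
force: [0.6, 1.8, -0.7]
grip_width: 0.0002
finger_force: 0.5
clock 6.5 tcp mach mm [-2.  -3.5] z 0.1968 F [ 0.6  1.8 -0.7]
tool y ang 96.2 grip 0.00021684434012614624
side ball [ -1.3 -36.3] 0.2114 f -0.008 s 0.222 96 0.0058
top ball [  1.7 -34.9] 0.2123 f 0.01 s 0.213 266 0.0078
```

View pics/topc.png

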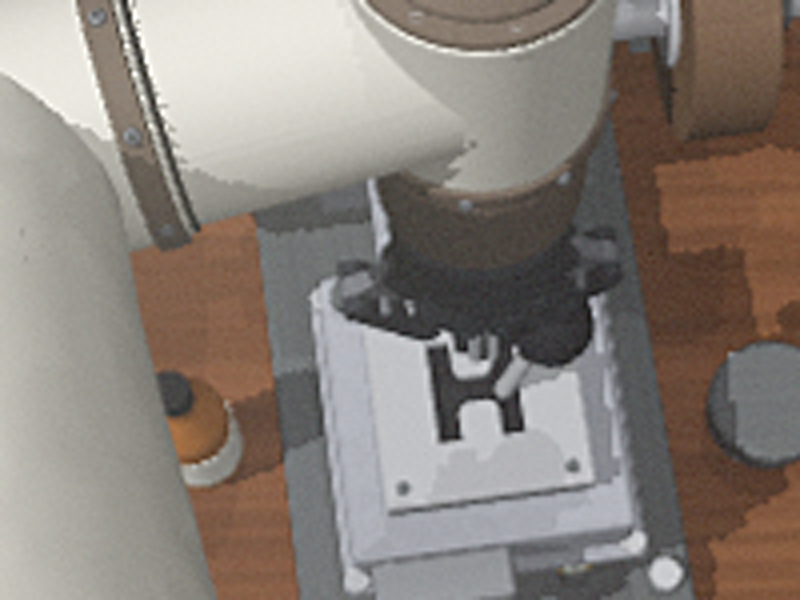

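Stem now stands in the right leg at neutral. I'll push 2.5 mm further, back off to the left, then go round behind.

```bash
python3 -m pendant '[[0.2,-1.5,0,0,0,0,0],[0.3,-2.5,0,0,0,0,0],[0.3,-2.5,0,0,0,0,0],[-1,8,0,0,0,0,0],[-2,20,0,0,0,0,0],[-30,17,0,0,0,0,0],[-59.7,14,0,0,0,0,0],[-57,-14,0,0,0,0,0],[-54.2,-40.3,0,0,0,0,0],[-54.2,-40.3,0,0,0,0,0]]'
python3 st.py 0 -38 2>&1 | grep -v arn
```

```text
clock: 7.6
eef_pos: [0.5425, -0.0525, 0.1979]
ee_rot: [0.0, -0.053, 0.999, -0.0]
force: [-0.3, 0.4, -0.2]
grip_width: -0.0
finger_force: 0.0
  f=least_squares(lambda x:np.linalg.norm(p-x,axis=1)-.021,p.mean(0)-[0,0,.01],loss="soft_l1",f_scale=.002)
  ret = um.true_divide(
clock 7.6 tcp mach mm [-59.9 -39.1] z 0.1979 F [-0.3  0.4 -0.2]
tool y ang 96.1 grip -2.5611087604170743e-06
side ball [ -2.5 -39.4] 0.2093 f -0.015 s 0.241 250 0.0013
top Initial guess is outside of provided bounds
```

```bash
python3 -m pendant '[[10,1,0,0,0,0,0],[20,2.1,0,0,0,0,0],[28,2.9,-1,0,0,0,0],[35,3.6,-2,0,0,0,0],[42,4.4,-3,0,0,0,0],[49,5.2,-4,0,0,0,0],[56,6,-5,0,0,0,0],[62,6.6,-6,0,0,0,0],[67,7.1,-7,0,0,0,0],[70,7.4,-8,0,0,0,0]]'
python3 st.py 45 -37 2>&1 | grep -v arn
```

```text
clock: 8.7
eef_pos: [0.6132, -0.0436, 0.1892]
ee_rot: [0.0, -0.054, 0.999, 0.0]
force: [-3.0, -1.2, 1.3]
grip_width: 0.0003
finger_force: 1.5
clock 8.7 tcp mach mm [ 11.4 -37.5] z 0.1892 F [-3.  -1.2  1.3]
tool y ang 96.2 grip 0.00027174104216202613
side ball [ 40.3 -38.4] 0.2043 f 0.247 s 0.242 182 0.0022
top ball [ 25.1 -49.4] 0.2138 f 0.153 s 0.308 4 0.0005
```

```bash
python3 -m pendant '[[1,0.1,0,0,0,0,0],[2,0.2,0,0,0,0,0],[3,0.3,0,0,0,0,0],[4,0.4,0,0,0,0,0],[5,0.5,0,0,0,0,0],[6,0.6,0,0,0,0,0],[7,0.7,0,0,0,0,0],[7,0.7,0,0,0,0,0],[7,0.7,0,0,0,0,0],[7,0.7,0,0,0,0,0]]'
python3 st.py 50 -37 2>&1 | grep -v arn
```

```text
clock: 9.8
eef_pos: [0.6181, -0.043, 0.1884]
ee_rot: [-0.002, -0.054, 0.999, 0.0]
force: [-6.0, -0.1, -2.1]
grip_width: 0.0001
finger_force: 2.8
clock 9.8 tcp mach mm [ 16.3 -37.4] z 0.1884 F [-6.  -0.1 -2.1]
tool y ang 96.2 grip 6.545395167193917e-05
side ball [ 45.5 -38. ] 0.2029 f 0.279 s 0.242 180 0.0025
top ball [ 14.4 -57.6] 0.225 f 0.088 s 0.358 4 0.0
```

```bash
python3 -m pendant '[[1,0.1,0,0,0,0,0],[2,0.2,0,0,0,0,0],[3,0.3,0,0,0,0,0],[4,0.4,0,0,0,0,0],[4,0.4,0,0,0,0,0],[4,0.4,0,0,0,0,0],[4,0.4,0,0,0,0,0],[4,0.4,0,0,0,0,0],[4,0.4,0,0,0,0,0],[4,0.4,0,0,0,0,0]]'
python3 st.py 50 -37 2>&1 | grep -v arn
```

```text
clock: 10.9
eef_pos: [0.6193, -0.0429, 0.1882]
ee_rot: [-0.005, -0.054, 0.999, 0.0]
force: [-12.5, 0.9, 1.1]
grip_width: -0.0002
finger_force: 5.8
clock 10.9 tcp mach mm [ 17.6 -37.4] z 0.1882 F [-12.5   0.9   1.1]
tool y ang 96.1 grip -0.0002163345460806467
side ball [ 45.6 -37.8] 0.2032 f 0.28 s 0.241 189 0.0036
top ball [ 17.3 -57.5] 0.2245 f 0.105 s 0.358 8 0.0007
```

The force has doubled for about 1 mm of travel, so it's at the stop. One firmer push, then I'll withdraw.

```bash
python3 -m pendant '[[1,0.1,0,0,0,0,0],[2,0.2,0,0,0,0,0],[3,0.3,0,0,0,0,0],[4,0.4,0,0,0,0,0],[4,0.4,0,0,0,0,0],[4,0.4,0,0,0,0,0],[4,0.4,0,0,0,0,0],[4,0.4,0,0,0,0,0],[4,0.4,0,0,0,0,0],[4,0.4,0,0,0,0,0]]'
python3 -m pendant '[[-10,-1,0,0,0,0,0],[-40,-4,0,0,0,0,0],[-80,-9,0,0,0,0,0],[-100,-40,20,0,0,0,0],[-110,-85,40,0,0,0,0],[-120,-130,60,0,0,0,0],[-130,-175,70,0,0,0,0],[-140,-220,70,0,0,0,0],[-140,-220,70,0,0,0,0],[-140,-220,70,0,0,0,0]]'
python3 st.py 50 -37 d 2>&1 | grep -v arn
```

```text
clock: 12.0
eef_pos: [0.6202, -0.043, 0.188]
ee_rot: [-0.009, -0.053, 0.999, -0.0]
force: [-19.3, 0.5, 5.0]
grip_width: -0.0
finger_force: 9.4
clock: 13.0
eef_pos: [0.4886, -0.2638, 0.2603]
ee_rot: [0.002, -0.053, 0.999, -0.001]
force: [-0.0, 0.6, -0.3]
grip_width: 0.0002
finger_force: 0.0
clock 13.0 tcp mach mm [-135.2 -243.7] z 0.2603 F [-0.   0.6 -0.3]
tool y ang 96.1 grip 0.00023746953437066984
side ball [ 48.2 -37.8] 0.2021 f 0.297 s 0.242 247 0.0013
top ball [ 51.  -37.3] 0.2017 f 0.314 s 0.24 252 0.001
```

View pics/topd.png

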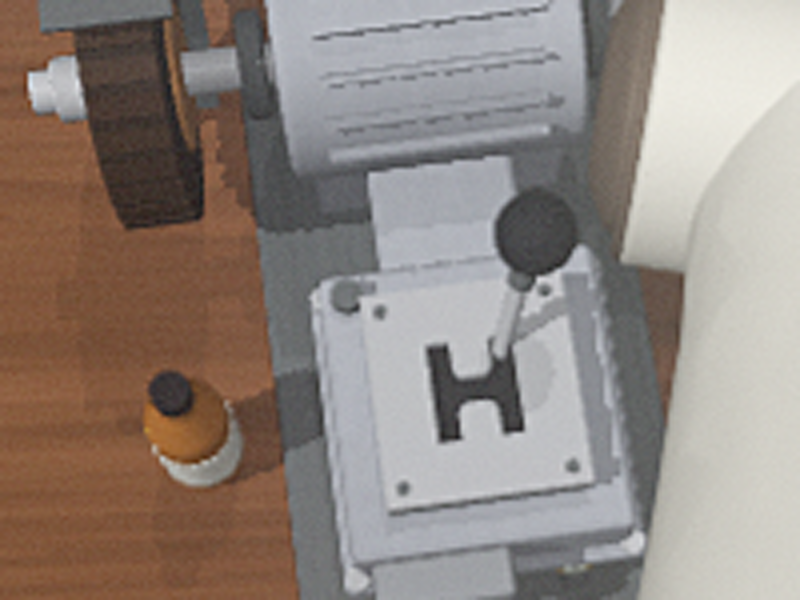

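View pics/sided.png

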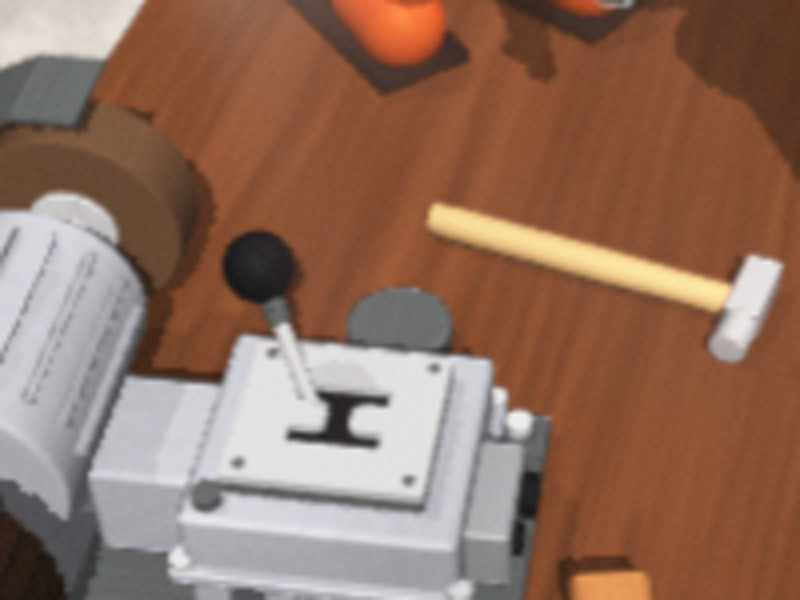

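The stem stands at the forward end of the right leg (top picture about (500,350), ball at (537,230)), f ≈ 0.31. The loose objects in view haven't moved, and the hand is clear.

```bash
python3 -c "
from workcell import *
print(close_job())"
```

```text
the job is handed in; nothing more can be done
None
```

The lever is fully home in the third slot (lever angle about 0.31 rad), pushed from outside with closed fingers through neutral and across the crossbar; the hand is clear, no loose object I could see had moved, and the job was handed in at about 13 s.

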